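# Right the tipped reagent bottle and uncap it

### The arm

A 6-joint arm with a two-finger parallel gripper is mounted at the origin on the work surface. World frame = base frame: x ahead of the robot, y to its left, z up, the work surface at z = 0. Lengths are in m, angles in degrees, forces in N, time in s.
With the tool pointing down it reaches from about 0.35 to 0.875 m from the base axis. Payload 4.2 kg.
Tool frame: the origin (TCP) lies on the mounting face of the last link; the fingertips stand 182 mm ahead of it and the grasp point (between the pads) lies 164 mm ahead of it (r.tcp_to_grasp is the distance from the TCP to the grasp point, in m); z points along the fingers, y is the line along which they close (so a half turn about z gives the same grasp; the last joint's range is limited). The gripper opens to 87 mm and grips with 3 to 60 N. Pads are 19 mm wide; open, the fingers measure 117 mm over their backs; the gripper's body (75 mm by 190 mm) begins 51 mm behind the grasp point.
Start: joints at [-52.219, 22.042, 0.453, 0, -68.411, -14.817], TCP at [0.244, -0.575, 0.405] pointing down, gripper open.
Joint ranges: [-179.83, 179.83], [-69.29, 118.12], [-61.27, 80.66], [-181.25, 117.63], [-171.15, -9.14], [-177.46, 177.46]. Speed limits (degrees/s): [159.86, 159.86, 180, 180, 180, 180].

### API

Orientations are given as a 3x3 rotation matrix whose columns are the frame's x, y, z axes.
In Python, from station import sense, eyes, r gives the robot as it stands.
- The arm moves only by the tool jog_arm, never from a script. Its argument "increments" is a list of rows, each a list of 4 numbers: the shift along the tool's x, y, z normalised to -1 to 1, where 1 is 0.02 m, then the turn about the tool's z normalised to -1 to 1, where 1 is 0.08 rad. A call has 1 to 10 rows; each row shifts and turns the commanded pose from where the row before left it, along the tool's axes as they then stand; what a row does not reach is not made up. A row lasts 1/10 s, in which the tool goes at most 50 mm and 8.59 degrees, less where a joint would pass 70% of its speed; a pose out of reach is approached as far as the arm can. A call with a number of a shift or a turn outside -1 to 1 is refused whole. A call with a gripper value outside its range is refused whole. "grip" is the finger opening in mm, from 0 to 87, set as the call begins (left out, the last holds). The fingers move at their own pace and stop on an object; the grip force is fixed at half the most. Time passes only in rows, so rows that do not move let the fingers close. It gives the time, the measured TCP pose, the force, the opening and the grip force at its end, in the units of the state.
- sense(): the state, without advancing time (a new reading comes with each control period).
- eyes.capture(name): name is "scene" or "top"; returns the picture (384x512x3 uint8, blue, green, red); there is no depth.
- eyes.get_calibration(name): a dict with "camera_matrix" (3x3 intrinsics, pixels), "k1" (the pictures are not rectified: a ray, as slopes to the right and down, at radius r is drawn at 1 + k1 r^2 times it, then the intrinsics apply), "R" (3x3) and "t" (3): a world point X has camera coordinates R X + t. Camera axes: x right, y down, z forward; pixel columns grow to the right and rows downward; lengths in m; the calibration is good to about 2 mm. A picture is of the moment at which its call begins. get_calibration takes no time and is no camera call.
- r.finish_job(): hands the job in; it is judged then, once.
Trained networks look in the newest picture that a camera, given by its name, has taken for a name from the list of things; names that differ only in an ending like _2 or _b are one class to them, and where a whole thing is asked for, a point or a joint stands for the part that bears it (a point fixed in the world has none). Each returns a list of dicts, best first, with "conf" (0 to 1); they miss things now and then, are a little off and sometimes report something else, mostly with a low value. They report only what shows in the picture. A call takes as long as a camera call. They do not tell look-alikes from the thing itself.
- eyes.spot_in(camera, name): "centre" ([x, y, z] in m, in world coordinates, good to about 4 mm: the middle of the surface that is visible of it).
- eyes.outline_of(camera, name): "mask" (384x512 bool, what is visible of it).
The state is a dict: "time_s": time; "joints": joint angles; "joint_velocities": joint speeds; "effort": joint torques, N m; "tcp_pos": TCP position; "ee_rot": TCP orientation; "wrist_force": force on the tool from outside, world axes, zero at the start; "moment": the same for the moment, N m; "gripper_width": opening from 0.0 (shut) to 1.0 (fully open); "gripper_force": force on a finger pad.
Only numpy, scipy, OpenCV 4.12 (cv2) and the standard library are available. Lean on these libraries where they do the work, as an engineer would, in place of code of your own. Each camera call takes 0.05 s, during which the arm holds its last target. There are 200 camera calls.

### The job

A reagent bottle has tipped over the front rail of the rack, with its loose orange cap still on. Stand it upright again in its gap in the lane, the cap staying on, and only then lift the cap off and set it gently, top side up, in the round cap dish. Leave the other bottles standing in their places.

Things in the scene. Friction and masses are not known exactly. Their poses are not given: they have to be found in the camera images.
- bottle: white square bottle, orange band: body 56 x 56 x 100 mm, then a neck 30 mm across up to 132 mm above the base; 0.2 to 0.42 kg. Origin on its axis 31 mm above the base; z along the axis to the neck. At the start the axis rises 40 degrees over level towards the rack's front: low base edge on the lane floor, base close to the back rail, cap end over the front rail. In any of the four places
- bottle_top (a point): centre of the bottle neck's top (under the cap), 132 mm from the base along the axis. The bottle can be righted by pushing its cap end up and back from under it, in front of the rack; past about 65 degrees over level it tends to drop onto its base, but can stick a little short, its base against the back rail, unless pushed fully upright
- cap: orange loose cap over the bottle's neck: a round cup upside down, 42 mm across outside, 34 mm high, walls 4 mm, top 5 mm thick, 25 g; 2 mm play all round, lifts off along the axis. Origin at the centre of its open lower rim, z to its closed top. On the bottle the rim is 103 mm above the bottle's base, 3 mm above its shoulder; the cap's top is then 137 mm above the base
- rack: fixed aluminium rack, blue ends, a lane along y for four bottles; 96 (x) by 332 mm (y). Origin at the centre of its underside, -x is its front (low rail), facing the robot's left (+y). Lane floor at z = 6 mm, inside x = -42 to 42, y = -160 to 160 mm. Walls 6 mm thick: front rail and ends up to z = 46, back rail to z = 66 mm. Places at y about -114, -38, 38, 114 mm; 20 mm between bottles
- bottle_a: white square bottle, 56 x 56 mm body with a blue band, 137 mm tall with its fixed grey round cap (42 mm across), about 0.42 kg, standing loose in the rack lane; leave it standing where it is. Origin on its axis, 31 mm above its base; z along the axis to the cap
- bottle_b: white square bottle, 56 x 56 mm body with a green band, 137 mm tall with its fixed grey round cap (42 mm across), about 0.42 kg, standing loose in the rack lane; leave it standing where it is. Origin on its axis, 31 mm above its base; z along the axis to the cap
- bottle_c: white square bottle, 56 x 56 mm body with a yellow band, 137 mm tall with its fixed grey round cap (42 mm across), about 0.42 kg, standing loose in the rack lane; leave it standing where it is. Origin on its axis, 31 mm above its base; z along the axis to the cap
- dish: fixed round cap dish, black floor and low steel rim, on the table left or right of the rack. Origin at the centre of its underside; inner floor 8 mm above the table, rim top 14 mm above the table, 64 mm across inside, about 74 mm outside
Not all that is in view belongs to the job. Of the things shaped like the cap, the orange one is meant.

How it is judged:
By the outcome, as a careful person would: the job done as asked, in the order asked, and still so for the second after the job is handed in, with the robot touching nothing.
It also fails if it takes over 61 s, if anything falls off the work surface, if the arm or the gripper's body presses on something with over 40 N, if the wrist force passes 120 N, or if a joint passes its speed limit or range.

## Working session

There is one attempt and no reset: what is moved stays moved. The work goes in short steps, Python scripts to look and compute and a tool call to move; the robot and the scene stay as the last step left them, time stands still between calls to the robot, and variables do not carry over. Pictures are saved under pics/ and viewed, at most 12 in all, crops included, and the job is handed in when it is done.

Besides the shell and the picture viewer there is one more tool, called after ">>>" as name(argument=value, ...) on one line, values as JSON. jog_arm: Moves the arm, as the interface text tells. Its arguments: {"type":"object","properties":{"increments":{"type":"array"},"grip":{"type":"number"}},"required":["increments"]}

```bash
ls; mkdir -p pics; python3 - <<'E'
from station import sense, eyes, r
import cv2, numpy as np
for n in ("scene","top"):
    im=eyes.capture(n); cv2.imwrite(f"pics/{n}0.png",im)
    c=eyes.get_calibration(n); print(n,np.round(c["camera_matrix"],1).tolist(),c["k1"],np.round(c["R"],3).tolist(),np.round(c["t"],3).tolist())
    for k in ("bottle","cap","rack","bottle_a","dish"):
        print(k,[(np.round(d["centre"],3).tolist(),round(d["conf"],2)) for d in eyes.spot_in(n,k)])
s=sense();print(s["time_s"],s["tcp_pos"],np.round(s["ee_rot"],3).tolist(),s["gripper_width"])
E
```

```text
pics
scene [[500.1, 0.0, 263.3], [0.0, 500.1, 183.5], [0.0, 0.0, 1.0]] 0.06574854491601127 [[0.18, 0.984, 0.002], [0.782, -0.142, -0.607], [-0.597, 0.111, -0.794]] [-0.099, -0.405, 1.514]
bottle [([0.517, -0.061, 0.108], 0.84), ([0.6, -0.04, 0.106], 0.82), ([0.445, -0.068, 0.105], 0.78), ([0.671, -0.009, 0.077], 0.57)]
cap [([0.692, 0.138, 0.019], 0.88), ([0.752, 0.082, 0.02], 0.8), ([0.564, 0.111, 0.025], 0.5)]
rack [([0.655, -0.062, 0.037], 0.79), ([0.445, -0.068, 0.108], 0.49)]
bottle_a [([0.517, -0.061, 0.108], 0.84), ([0.6, -0.04, 0.106], 0.82), ([0.445, -0.068, 0.105], 0.78), ([0.671, -0.009, 0.077], 0.57)]
dish [([0.472, 0.249, 0.001], 0.87)]
top [[363.6, 0.0, 252.5], [0.0, 363.6, 196.7], [0.0, 0.0, 1.0]] -0.04590602906583506 [[-0.014, -1.0, -0.019], [-0.995, 0.016, -0.104], [0.104, 0.018, -0.994]] [-0.005, 0.583, 0.906]
bottle [([0.439, -0.064, 0.106], 0.96), ([0.645, -0.01, 0.084], 0.59), ([0.576, -0.034, 0.105], 0.59), ([0.501, -0.047, 0.107], 0.55)]
cap [([0.694, 0.138, 0.015], 0.82), ([0.638, 0.047, 0.117], 0.8), ([0.758, 0.084, 0.016], 0.65), ([0.565, 0.11, 0.004], 0.64)]
rack [([0.517, -0.044, 0.005], 0.57), ([0.473, 0.252, 0.003], 0.48), ([0.638, 0.047, 0.114], 0.26)]
bottle_a [([0.439, -0.064, 0.106], 0.96), ([0.645, -0.01, 0.084], 0.59), ([0.576, -0.034, 0.105], 0.59), ([0.501, -0.047, 0.107], 0.55)]
dish [([0.471, 0.25, 0.0], 0.97)]
0.6 [ 0.2438444  -0.5754381   0.40474569] [[-0.921, -0.39, -0.0], [-0.39, 0.921, 0.0], [0.0, 0.0, -1.0]] 0.9977772314963512
```

```bash
python3 -c "
import cv2,numpy as np
a=cv2.imread('pics/scene0.png');b=cv2.imread('pics/top0.png')
cv2.imwrite('pics/s0.png',cv2.resize(a,(768,576)));cv2.imwrite('pics/t0.png',cv2.resize(b,(768,576)))"
```

```text
(no output)
```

View pics/s0.png

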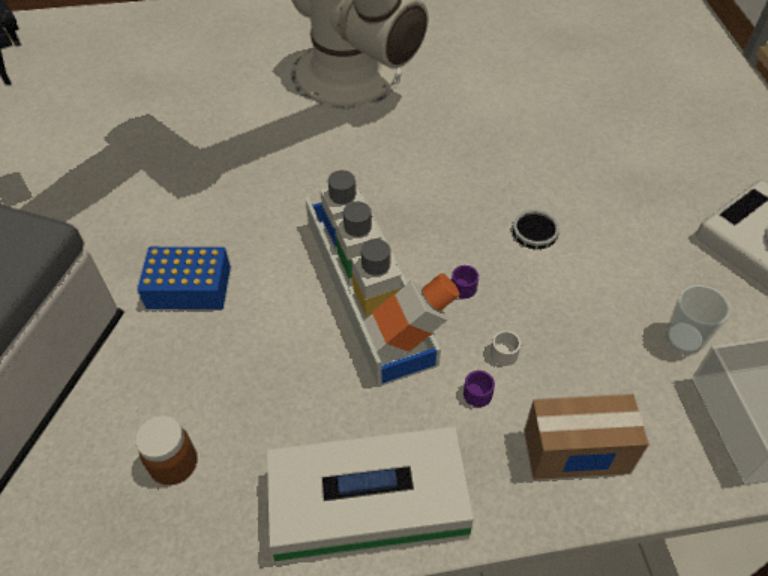

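View pics/t0.png

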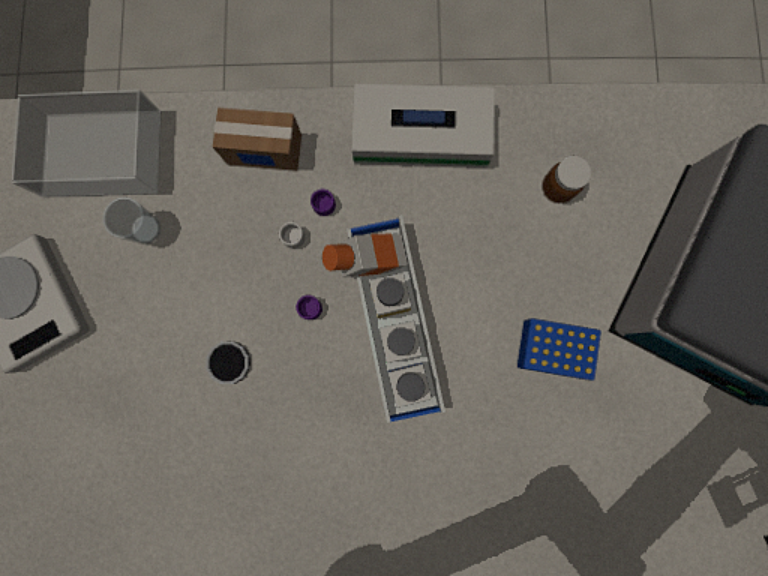

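The scene shows these candidates (pixels of the 768-wide views):

| Candidate | Scene px | Top px |
|---|---|---|
| Orange cap, on the tilted orange-band bottle | (440,291) | (338,257) |
| Purple cup | (465,281) | (309,307) |
| Purple cup | (479,388) | (322,202) |
| White cup | (505,347) | (291,235) |

The orange one fits, since it sits on the tipped bottle's neck. The dish is at top (229,362), and the bottle is in the far end place. I'll confirm this in one enlarged crop and measure the rack there.

```bash
cat > h.py <<'E'
from station import sense, eyes, r
import cv2, numpy as np
def ray(cam,px,z):
    c=eyes.get_calibration(cam);K=np.array(c["camera_matrix"]);R=np.array(c["R"]);t=np.array(c["t"]).ravel()
    d=np.array([(px[0]-K[0,2])/K[0,0],(px[1]-K[1,2])/K[1,1]]);u=d.copy()
    for _ in range(20): u=d/(1+c["k1"]*(u@u))
    o=-R.T@t;v=R.T@np.array([u[0],u[1],1]);return o+v*(z-o[2])/v[2]
E
python3 -c "
import cv2
b=cv2.imread('pics/top0.png')[140:285,170:300]
cv2.imwrite('pics/c0.png',cv2.resize(b,None,fx=4,fy=4,interpolation=cv2.INTER_CUBIC))"
```

```text
(no output)
```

View pics/c0.png

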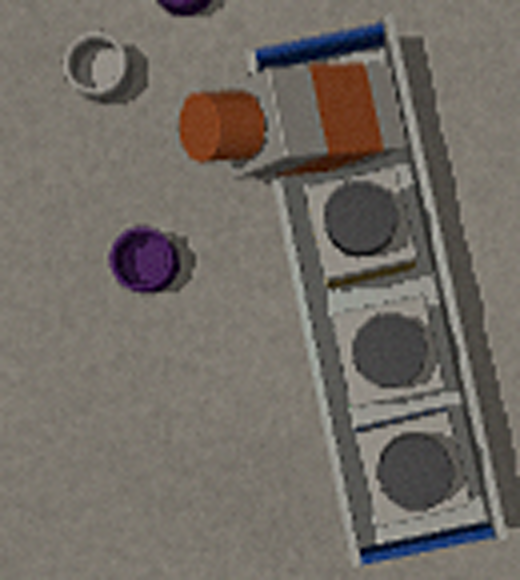

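The crop confirms the orange cap on the tilted bottle's neck, with its top face near crop (200,127). The grey caps are at (361,218), (392,350) and (417,470). The rack's front corners are about (250,55) and (360,562), and the back ones (390,20) and (505,535).

```bash
python3 - <<'E'
from h import *
f=lambda p,z:ray("top",(170+p[0]/4-.4,140+p[1]/4-.4),z)
c=[f(p,.143) for p in((361,218),(392,350),(417,470))]
q=[f((250,55),.046),f((360,562),.046),f((390,20),.066),f((505,535),.066)]
for a in c+q: print(a.round(4))
for a,b in((q[0],q[1]),(q[2],q[3]),(c[0],c[2])):
    v=a-b;print("len",np.hypot(*v[:2]).round(4),"deg",np.degrees(np.arctan2(v[1],v[0])).round(2))
th=np.arctan2(*(q[0]-q[1]+q[2]-q[3])[[1,0]]);L=np.array([np.cos(th),np.sin(th)]);F=np.array([-L[1],L[0]])
o=np.mean(q,0)[:2];print("th",np.degrees(th),"origin",o.round(4),"L",L.round(4),"F",F.round(4))
for a in c+q+[f((200,127),.115)]: print("lane/front",((a[:2]-o)@L).round(4),((a[:2]-o)@F).round(4))
E
```

```text
[ 0.5768 -0.0327  0.143 ]
[ 0.5021 -0.0489  0.143 ]
[ 0.4353 -0.0616  0.143 ]
[0.694  0.0366 0.046 ]
[ 0.3733 -0.029   0.046 ]
[ 0.7103 -0.0531  0.066 ]
[ 0.3908 -0.1171  0.066 ]
len 0.3274 deg 11.56
len 0.3259 deg 11.33
len 0.1445 deg 11.56
th 11.444919607685314 origin [ 0.5421 -0.0406] L [0.9801 0.1984] F [-0.1984  0.9801]
lane/front 0.0356 0.0009
lane/front -0.0409 -0.0001
lane/front -0.1089 0.0006
lane/front 0.1642 0.0456
lane/front -0.1631 0.0449
lane/front 0.1624 -0.0456
lane/front -0.1635 -0.0449
lane/front 0.1118 0.0816
```

>>> jog_arm(increments=[[-0.6, 1, 0, 0.5], [-0.65, 1, 0, 0.5], [-0.7, 1, 0, 0.5], [-0.75, 1, 0, 0.5], [-0.8, 1, 0, 0.5], [-0.85, 1, 0, 0], [-0.85, 1, 0, 0], [-0.85, 1, 0, 0], [-0.85, 1, 0, 0], [-0.85, 1, 0, 0]], grip=0)

```text
time_s: 1.6
tcp_pos: [0.3425, -0.3431, 0.405]
ee_rot: [[-0.98, -0.199, 0.001], [-0.199, 0.98, -0.0], [-0.001, -0.0, -1.0]]
wrist_force: [0.4, -0.4, -0.3]
gripper_width: 0.173
gripper_force: 0.0
```

>>> jog_arm(increments=[[-0.85, 1, 0, 0], [-0.85, 1, 0, 0], [-0.85, 1, 0, 0], [-0.85, 1, 0, 0], [-0.85, 1, 0, 0], [-0.85, 1, 0, 0], [-0.85, 1, 0, 0], [-0.85, 1, 0, 0], [-0.85, 1, 0, 0], [-0.85, 1, 0, 0]])

```text
time_s: 2.6
tcp_pos: [0.4692, -0.1132, 0.405]
ee_rot: [[-0.98, -0.2, 0.001], [-0.2, 0.98, 0.0], [-0.001, -0.0, -1.0]]
wrist_force: [0.9, 0.2, -0.2]
gripper_width: 0.004
gripper_force: 0.0
```

>>> jog_arm(increments=[[-1, 1, 0, 0], [-1, 1, 0, 0], [-1, 1, 0, 0], [-1, 1, 0, 0], [-1, 1, 0, 0], [-1, 1, 0, 0], [-1, 1, 0, 0], [-0.9, 1, 0, 0], [-0.7, 0.7, 0, 0], [0, 0, 0, 0]])

```text
time_s: 3.6
tcp_pos: [0.6037, 0.0925, 0.4042]
ee_rot: [[-0.979, -0.202, 0.0], [-0.202, 0.979, 0.0], [-0.0, 0.0, -1.0]]
wrist_force: [0.0, -1.1, -0.6]
gripper_width: 0.007
gripper_force: 0.0
```

```bash
cat >> h.py <<'E'
O=np.array([.542,-.0405]);L=np.array([.9799,.1994]);F=np.array([-.1994,.9799])
def lf(p): p=np.array(p)[:2]-O; return (p@L).round(4),(p@F).round(4)
def st():
    s=sense();p=s["tcp_pos"];print("t",s["time_s"],"lane/front",lf(p),"tip z",round(p[2]-.182,4),"F",np.round(s["wrist_force"],1))
E
python3 -c "from h import *;st()"
```

```text
t 3.6 lane/front (np.float64(0.087), np.float64(0.118)) tip z 0.2222 F [ 0.  -1.1 -0.6]
```

>>> jog_arm(increments=[[-0.65, 0.5, 0, 0], [-0.65, 0.5, 0, 0], [0, 0, 1, 0], [0, 0, 1, 0], [0, 0, 1, 0], [0, 0, 1, 0], [0, 0, 1, 0], [0, 0, 1, 0], [0, 0, 0.6, 0], [0, 0, 0, 0]])

```text
time_s: 4.6
tcp_pos: [0.6235, 0.1147, 0.271]
ee_rot: [[-0.98, -0.199, -0.004], [-0.199, 0.98, -0.001], [0.004, -0.001, -1.0]]
wrist_force: [0.1, 0.9, 0.3]
gripper_width: 0.008
gripper_force: 0.0
```

```bash
python3 -c "
from h import *;st()
for n in ('scene','top'):
    im=eyes.capture(n)
    print(n,[(d['centre'].round(3) if hasattr(d['centre'],'round') else d['centre'],lf(d['centre']),d['conf']) for d in eyes.spot_in(n,'cap')])
"
```

```text
t 4.6 lane/front (np.float64(0.1108), np.float64(0.1358)) tip z 0.089 F [0.1 0.9 0.3]
scene [([0.6906, 0.1386, 0.0205], (np.float64(0.1813), np.float64(0.1459)), 0.8), ([0.5816, 0.1075, 0.0183], (np.float64(0.0683), np.float64(0.1371)), 0.72), ([0.7512, 0.0848, 0.0211], (np.float64(0.23), np.float64(0.0811)), 0.65), ([0.653, 0.0436, 0.1164], (np.float64(0.1255), np.float64(0.0603)), 0.63)]
top [([0.758, 0.0857, 0.0145], (np.float64(0.2368), np.float64(0.0806)), 0.66), ([0.5646, 0.1104, 0.005], (np.float64(0.0522), np.float64(0.1434)), 0.57)]
```

>>> jog_arm(increments=[[0, -0.5, 0, 0], [0, -0.4, 0, 0], [0, -0.3, -0.05, 0], [0, -0.3, -0.05, 0], [0, -0.3, -0.05, 0], [0, -0.3, -0.05, 0], [0, -0.3, -0.05, 0], [0, -0.3, -0.05, 0], [0, -0.3, -0.05, 0], [0, 0, 0, 0]])

```text
time_s: 5.8
tcp_pos: [0.6371, 0.0702, 0.2872]
ee_rot: [[-0.979, -0.204, 0.018], [-0.204, 0.979, 0.025], [-0.023, 0.021, -1.0]]
wrist_force: [-16.5, 52.0, 25.2]
gripper_width: 0.003
gripper_force: 27.5
```

```bash
python3 -c "
from h import *;st()
im=eyes.capture('scene');cv2.imwrite('pics/p1.png',cv2.resize(im[90:280,180:340],None,fx=3.1,fy=3.1,interpolation=cv2.INTER_CUBIC))
"
```

```text
t 5.8 lane/front (np.float64(0.1152), np.float64(0.0895)) tip z 0.1052 F [-16.5  52.   25.2]
```

View pics/p1.png

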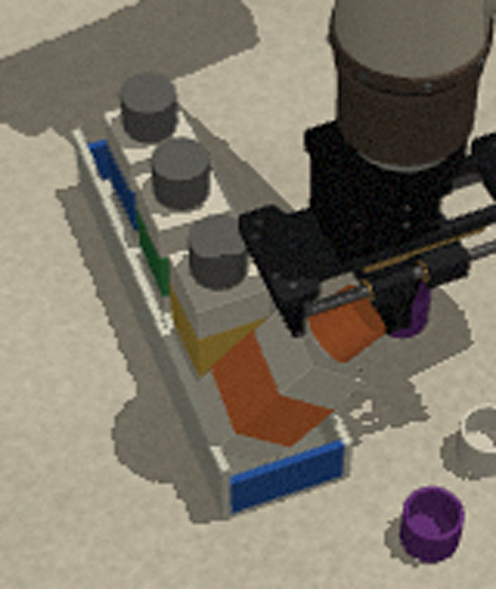

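The fingertips rode up onto the cap's sloping top, and the horizontal push jams the bottle against the back rail. I'll back off and instead pinch the cap across its sides, closing along the lane. Then I can swing the bottle up along its arc.

>>> jog_arm(increments=[[0, 0.5, 0, 0], [0, 1, 0, 0], [0, 1, 0, 0], [0, 1, 0, 0], [0, 0, -1, 1], [0, 0, -1, 1], [0, 0, -1, 1], [0, 0, 0, 1], [0, 0, 0, 1], [0, 0, 0, 1]])

```text
time_s: 6.85
tcp_pos: [0.6222, 0.1248, 0.3401]
ee_rot: [[-0.96, 0.279, 0.0], [0.279, 0.96, 0.0], [-0.0, 0.0, -1.0]]
wrist_force: [0.1, 0.3, -0.6]
gripper_width: 0.006
gripper_force: 0.0
```

```bash
python3 -c "
from h import *;st();print(sense()['joints'])
im=eyes.capture('top');cv2.imwrite('pics/p2.png',im)
im=eyes.capture('scene');cv2.imwrite('pics/p2s.png',cv2.resize(im[130:260,190:340],None,fx=4,fy=4,interpolation=cv2.INTER_CUBIC))
"
```

```text
t 6.85 lane/front (np.float64(0.1116), np.float64(0.146)) tip z 0.1581 F [ 0.1  0.3 -0.6]
[ 2.59276599e+01  2.57567301e+01 -3.32374553e+00  4.21851390e-04
 -6.08972671e+01 -1.32122589e+02]
```

View pics/p2s.png

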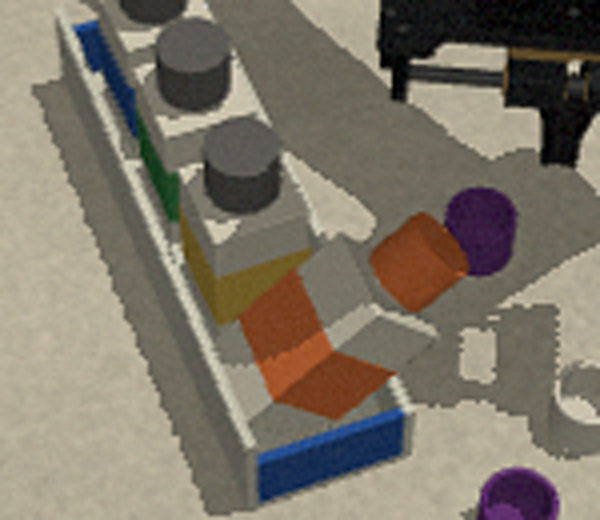

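>>> jog_arm(increments=[[0, 0, -1, -1], [0, 0, 0, -1], [0, 0, 0, -1], [0, 0, 0, -1], [0, 0, 0, -1], [0, 0, 0, -1], [0, 0, 0, -1], [0, 0, 0, -1], [0, 0, 0, -1], [0, 0, 0, -1]], grip=75)

```text
time_s: 7.95
tcp_pos: [0.6222, 0.125, 0.3597]
ee_rot: [[-0.865, -0.502, -0.0], [-0.502, 0.865, -0.0], [0.0, -0.0, -1.0]]
wrist_force: [-0.3, -0.5, -0.7]
gripper_width: 0.815
gripper_force: 0.0
```

>>> jog_arm(increments=[[0, 0, 0, -1], [0, 0, 0, -1], [0, 0, 0, -1], [0, 0, 0, -1], [0, 0, 0, -1], [0, 0, 0, -1], [0, 0, 0, -1], [0, 0, 0, -1], [0, 0, 0, -1], [0, 0, 0, -1]])

```text
time_s: 8.95
tcp_pos: [0.6223, 0.1249, 0.3597]
ee_rot: [[-0.242, -0.97, -0.0], [-0.97, 0.242, -0.0], [0.0, 0.0, -1.0]]
wrist_force: [0.1, 0.0, -0.5]
gripper_width: 0.86
gripper_force: 0.0
```

>>> jog_arm(increments=[[0, 0, 0, -1], [0, 0, 0, -1], [0, 0, 0, -1], [0, 0, 0, -1], [0, 0, 0, -1], [0, 0, 0, -0.7], [0, 0, 0, 0]])

```text
time_s: 9.65
tcp_pos: [0.6222, 0.125, 0.3597]
ee_rot: [[0.206, -0.979, -0.0], [-0.979, -0.206, -0.0], [0.0, 0.0, -1.0]]
wrist_force: [1.1, 0.4, -0.2]
gripper_width: 0.863
gripper_force: 0.0
```

```bash
python3 -c "
from h import *;st();print(sense()['joints'].round(0))
im=eyes.capture('top');cv2.imwrite('pics/p3.png',im)
hsv=cv2.cvtColor(im,cv2.COLOR_BGR2HSV);m=cv2.inRange(hsv,(3,150,60),(18,255,255))
n,l,s,c=cv2.connectedComponentsWithStats(m)
for i in range(1,n):
    if s[i,4]>40: print(s[i],c[i].round(1),lf(ray('top',c[i],.105)))
"
```

```text
t 9.65 lane/front (np.float64(0.1116), np.float64(0.1462)) tip z 0.1777 F [ 1.1  0.4 -0.2]
[ 26.  25.  -2.   0. -63. -14.]
[241 155  24  27 346] [254.9 167.9] (np.float64(0.1039), np.float64(-0.0023))
[214 161  22  17 322] [224.6 169. ] (np.float64(0.117), np.float64(0.0692))
```

```bash
python3 -c "
from h import *
A=[]
for f in('top0','p2','p3'):
    im=cv2.imread(f'pics/{f}.png');hsv=cv2.cvtColor(im,cv2.COLOR_BGR2HSV);m=cv2.inRange(hsv,(3,150,60),(18,255,255))
    n,l,s,c=cv2.connectedComponentsWithStats(m)
    for i in range(1,n):
        if s[i,4]>40: print(f,s[i],c[i].round(1),lf(ray('top',c[i],.105)))
    A.append(cv2.resize(im[145:200,195:290],None,fx=6,fy=5,interpolation=cv2.INTER_CUBIC))
cv2.imwrite('pics/cmp.png',np.vstack(A[::2]))
"
```

```text
top0 [248 156  18  26 312] [256.3 167.4] (np.float64(0.1043), np.float64(-0.0056))
top0 [215 163  21  17 312] [225.  171.1] (np.float64(0.1117), np.float64(0.0692))
p2 [367 111  14  19  53] [371.  121.4] (np.float64(0.155), np.float64(-0.3013))
p2 [241 155  24  27 342] [255.  167.8] (np.float64(0.1041), np.float64(-0.0024))
p2 [226 161  10  17 106] [231.  169.9] (np.float64(0.1115), np.float64(0.0547))
p3 [241 155  24  27 346] [254.9 167.9] (np.float64(0.1039), np.float64(-0.0023))
p3 [214 161  22  17 322] [224.6 169. ] (np.float64(0.117), np.float64(0.0692))
```

View pics/cmp.png

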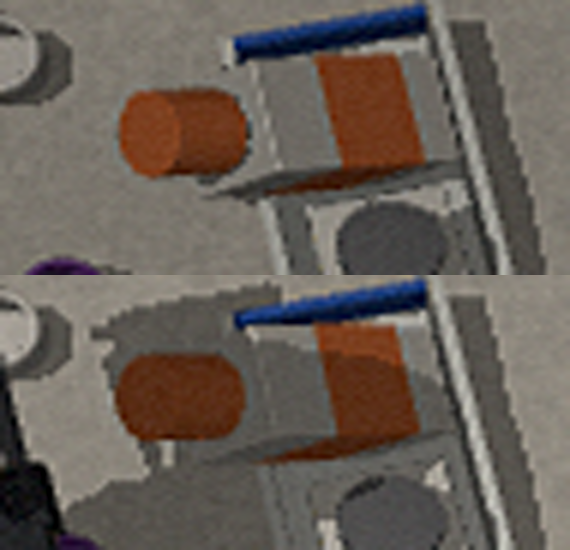

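>>> jog_arm(increments=[[1, -0.25, 0, 0], [1, 0, 0, 0], [1, 0, 0, 0], [0.75, 0, 0, 0], [0, 0, 1, 0], [0, 0, 1, 0], [0, 0, 1, 0], [0, 0, 0.7, 0], [0, 0, 0.4, 0], [0, 0, 0, 0]])

```text
time_s: 10.7
tcp_pos: [0.6423, 0.0527, 0.2766]
ee_rot: [[0.204, -0.979, -0.002], [-0.979, -0.204, -0.001], [0.0, 0.002, -1.0]]
wrist_force: [-0.0, -0.2, -0.3]
gripper_width: 0.861
gripper_force: 0.0
```

```bash
python3 -c "from h import *;st()"
```

```text
t 10.7 lane/front (np.float64(0.1169), np.float64(0.0714)) tip z 0.0946 F [-0.  -0.2 -0.3]
```

Close on the cap and let it settle.

>>> jog_arm(increments=[[0, 0, 0, 0], [0, 0, 0, 0], [0, 0, 0, 0], [0, 0, 0, 0], [0, 0, 0, 0], [0, 0, 0, 0], [0, 0, 0, 0]], grip=36)

```text
time_s: 11.4
tcp_pos: [0.6425, 0.0529, 0.2781]
ee_rot: [[0.205, -0.979, 0.0], [-0.979, -0.205, 0.0], [-0.0, -0.0, -1.0]]
wrist_force: [0.3, 0.8, 1.9]
gripper_width: 0.483
gripper_force: 30.0
```

>>> jog_arm(increments=[[0.2, 0, -0.2, 0], [0.2, 0, -0.2, 0], [0.2, 0, -0.18, 0], [0.25, 0, -0.15, 0], [0.25, 0, -0.14, 0], [0.25, 0, -0.12, 0], [0, 0, 0, 0]])

```text
time_s: 12.1
tcp_pos: [0.6481, 0.0265, 0.298]
ee_rot: [[0.204, -0.979, 0.001], [-0.979, -0.204, 0.002], [-0.001, -0.001, -1.0]]
wrist_force: [-1.8, 5.4, 0.2]
gripper_width: 0.479
gripper_force: 30.0
```

```bash
python3 -c "
from h import *;st();s=sense();print(s['gripper_width'],s['gripper_force'])
im=eyes.capture('scene');cv2.imwrite('pics/p4.png',cv2.resize(im[90:260,190:340],None,fx=3.5,fy=3.5,interpolation=cv2.INTER_CUBIC))
"
```

```text
t 12.1 lane/front (np.float64(0.1173), np.float64(0.0445)) tip z 0.116 F [-1.8  5.4  0.2]
0.4786133703638948 29.98398875573912
```

View pics/p4.png

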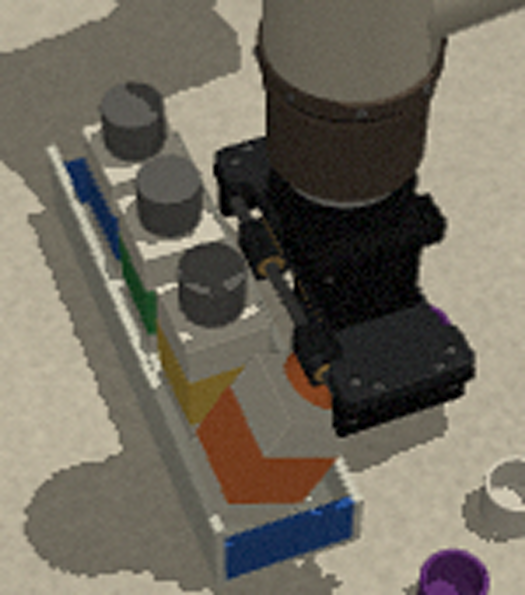

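>>> jog_arm(increments=[[0.29, 0.02, -0.08, 0], [0.29, 0.02, -0.08, 0], [0.29, 0.02, -0.07, 0], [0.3, 0.02, -0.02, 0], [0.3, 0.02, -0.02, 0], [0.3, 0.02, 0, 0], [0.2, 0, 0, 0], [0.2, 0, 0.02, 0], [0, 0, 0, 0]])

```text
time_s: 13.05
tcp_pos: [0.6547, -0.0175, 0.3027]
ee_rot: [[0.204, -0.979, 0.0], [-0.979, -0.204, -0.001], [0.001, -0.0, -1.0]]
wrist_force: [0.2, 1.9, 1.8]
gripper_width: 0.479
gripper_force: 30.1
```

```bash
python3 -c "from h import *;st();s=sense();print(s['gripper_width'],s['moment'].round(2))"
```

```text
t 13.05 lane/front (np.float64(0.115), np.float64(0.0001)) tip z 0.1207 F [0.2 1.9 1.8]
0.47922903840753517 [0.64 0.19 0.06]
```

>>> jog_arm(increments=[[0.2, 0, 0.03, 0], [0.2, 0, 0.03, 0], [0.15, 0, 0.03, 0], [0.1, 0, 0.03, 0], [0, 0, 0, 0]])

```text
time_s: 13.55
tcp_pos: [0.6573, -0.03, 0.3006]
ee_rot: [[0.204, -0.979, 0.001], [-0.979, -0.204, -0.001], [0.001, -0.0, -1.0]]
wrist_force: [-0.7, 0.9, 4.9]
gripper_width: 0.477
gripper_force: 30.2
```

```bash
python3 -c "
from h import *;st();s=sense();print(s['gripper_width'],s['moment'].round(2))
im=eyes.capture('scene');cv2.imwrite('pics/p5.png',cv2.resize(im[90:260,190:340],None,fx=3.5,fy=3.5,interpolation=cv2.INTER_CUBIC))
"
```

```text
t 13.55 lane/front (np.float64(0.1151), np.float64(-0.0127)) tip z 0.1186 F [-0.7  0.9  4.9]
0.47669241297775305 [0.51 0.35 0.08]
```

View pics/p5.png

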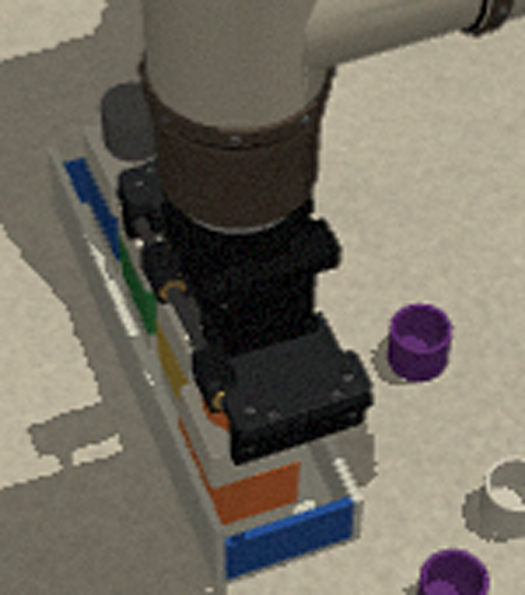

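>>> jog_arm(increments=[[0, 0, 0, 0], [0, 0, 0, 0], [0, 0, 0, 0], [0, 0, 0, 0], [0, 0, -0.5, 0], [0, 0, -1, 0], [0, 0, -1, 0], [-1, 0, -1, 0], [-1, 0, -1, 0], [-1, 0, 0, 0]], grip=60)

```text
time_s: 14.6
tcp_pos: [0.6453, 0.0299, 0.3948]
ee_rot: [[0.205, -0.979, 0.008], [-0.979, -0.205, 0.001], [0.001, -0.008, -1.0]]
wrist_force: [0.5, 0.5, 0.7]
gripper_width: 0.692
gripper_force: 0.0
```

>>> jog_arm(increments=[[-1, 0, 0, 0], [-1, 0, 0, 0], [-1, 0, 0, 0], [-1, 0, 0, 0], [-1, 0, 0, 0], [0, 0, 0, 0]])

```text
time_s: 15.2
tcp_pos: [0.624, 0.1292, 0.391]
ee_rot: [[0.207, -0.978, 0.001], [-0.978, -0.207, 0.001], [-0.0, -0.001, -1.0]]
wrist_force: [-1.0, -0.3, 0.5]
gripper_width: 0.687
gripper_force: 0.0
```

```bash
python3 -c "
from h import *;st()
a=eyes.capture('scene');b=eyes.capture('top')
for n in('scene','top'): print([(np.round(d['centre'],3),lf(d['centre']),round(d['conf'],2)) for d in eyes.spot_in(n,'cap')])
cv2.imwrite('pics/p6t.png',b)
f=lambda i:cv2.resize(i,(400,560),interpolation=cv2.INTER_CUBIC)
cv2.imwrite('pics/p6.png',np.hstack([f(a[90:265,195:320]),f(b[135:285,205:312])]))
"
```

```text
t 15.2 lane/front (np.float64(0.1142), np.float64(0.15)) tip z 0.209 F [-1.  -0.3  0.5]
[(array([ 0.668, -0.034,  0.149]), (np.float64(0.125), np.float64(-0.0193)), 0.77), (array([0.75 , 0.084, 0.02 ]), (np.float64(0.2292), np.float64(0.0807)), 0.74), (array([0.694, 0.14 , 0.019]), (np.float64(0.1844), np.float64(0.1463)), 0.63)]
[(array([ 0.655, -0.026,  0.143]), (np.float64(0.1138), np.float64(-0.0089)), 0.61), (array([0.564, 0.107, 0.003]), (np.float64(0.0513), np.float64(0.1405)), 0.61), (array([0.756, 0.083, 0.015]), (np.float64(0.2345), np.float64(0.0783)), 0.59), (array([0.694, 0.134, 0.013]), (np.float64(0.1838), np.float64(0.1407)), 0.44)]
```

View pics/p6.png

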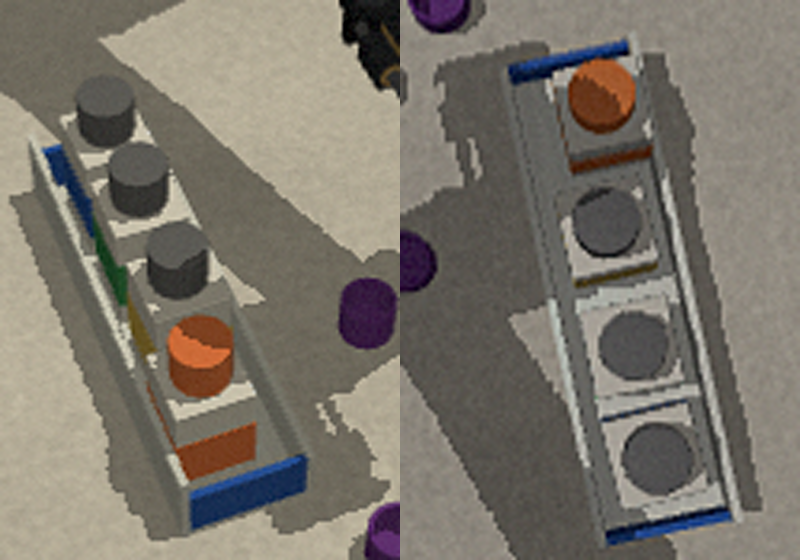

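```bash
cat > fit.py <<'E'
from h import *
from scipy.optimize import minimize
def proj(cam,X):
    c=eyes.get_calibration(cam);Y=np.array(c["R"])@X.T+np.array(c["t"]).reshape(3,1);u=Y[:2]/Y[2]
    u=u*(1+c["k1"]*(u**2).sum(0));K=np.array(c["camera_matrix"]);return (K[:2,:2]@u+K[:2,2:]).T
def capmask(im,near):
    h=cv2.cvtColor(im,cv2.COLOR_BGR2HSV);m=cv2.inRange(h,(3,150,60),(18,255,255))
    n,l,s,c=cv2.connectedComponentsWithStats(m);i=1+np.argmin([np.hypot(*(q-near))+(99 if a[4]<100 else 0) for q,a in zip(c[1:],s[1:])]);return l==i
def cap_pts(x,h=.034):
    l,f,zt,tf,tl=x;a=np.linspace(0,2*np.pi,24)
    P=np.array([[.021*np.cos(t),.021*np.sin(t),k] for t in a for k in(0,-h)])
    P[:,0]+=P[:,2]*tl;P[:,1]+=P[:,2]*tf
    xy=O+np.outer(P[:,0]+l,L)+np.outer(P[:,1]+f,F);return np.c_[xy,P[:,2]+zt]
if __name__=="__main__":
    M={}
    for n in("scene","top"):
        im=eyes.capture(n);M[n]=capmask(im,proj(n,cap_pts([.114,-.011,.143,0,0])).mean(0)).astype(float);print(n,M[n].sum())
    def cost(x):
        e=0
        for n in M:
            hull=cv2.convexHull((proj(n,cap_pts(x))*16).round().astype(np.int32).reshape(-1,1,2))*1
            g=np.zeros((384*4,512*4),np.uint8);cv2.fillConvexPoly(g,((hull/16+.5)*4*16).astype(np.int32),255,cv2.LINE_8,4)
            g=cv2.resize(g,(512,384),interpolation=cv2.INTER_AREA)/255;e+=np.abs(g-M[n]).sum()
        return e
    x0=np.array([.114,-.011,.143,0,0])
    S=np.vstack([x0]+[x0+d for d in np.diag([.006,.006,.006,.1,.1])])
    o=minimize(cost,x0,method="Nelder-Mead",options=dict(initial_simplex=S,maxiter=600));print(o.x.round(4),o.fun)
    for tf in(-.05,0,.05,.1): 
        o=minimize(lambda y:cost([*y,tf,0]),x0[:3],method="Nelder-Mead",options=dict(initial_simplex=S[:4,:3]));print(tf,o.x.round(4),o.fun)
E
python3 fit.py
```

```text
scene 439.0
top 279.0
[ 0.1144 -0.0143  0.1448 -0.001   0.0128] 81.24705882352941
-0.05 [ 0.1149 -0.0149  0.1456] 84.05098039215687
0 [ 0.1144 -0.0143  0.1465] 81.56862745098039
0.05 [ 0.1139 -0.0135  0.1455] 84.90980392156862
0.1 [ 0.114  -0.013   0.1454] 98.7372549019608
```

The bottle is upright: the fitted tilt is about 0, it stands against the back rail, and the cap is on with its top at about z 0.144. Now I'll grip the cap.

>>> jog_arm(increments=[[1, 0, 0, 0], [1, 0, 0, 0], [1, 0, 0, 0], [1, 0, 0, 0], [1, 0, 0, 0], [1, 0, 0, 0], [1, 0, 0, 0], [1, 0, 0, 0], [0.2, 0, 0, 0], [0, 0, 0, 0]])

```text
time_s: 16.5
tcp_pos: [0.658, -0.0343, 0.39]
ee_rot: [[0.203, -0.979, -0.0], [-0.979, -0.203, 0.0], [-0.0, 0.0, -1.0]]
wrist_force: [0.3, -0.3, 0.7]
gripper_width: 0.689
gripper_force: 0.0
```

```bash
python3 -c "from h import *;st()"
```

```text
t 16.5 lane/front (np.float64(0.1149), np.float64(-0.017)) tip z 0.208 F [ 0.3 -0.3  0.7]
```

>>> jog_arm(increments=[[-0.12, 0, 1, 0], [0, 0, 1, 0], [0, 0, 1, 0], [0, 0, 0.7, 0], [0, 0, 0.4, 0], [0, 0, 0.2, 0], [0, 0, 0, 0], [0, 0, 0, 0]])

```text
time_s: 17.3
tcp_pos: [0.6578, -0.0308, 0.3051]
ee_rot: [[0.205, -0.979, 0.002], [-0.979, -0.205, 0.0], [0.0, -0.002, -1.0]]
wrist_force: [-0.6, 0.1, 0.2]
gripper_width: 0.688
gripper_force: 0.0
```

>>> jog_arm(increments=[[0, 0, 0, 0], [0, 0, 0, 0], [0, 0, 0, 0], [0, 0, 0, 0], [0, 0, 0, 0], [0, 0, 0, 0]], grip=36)

```text
time_s: 17.9
tcp_pos: [0.6575, -0.0309, 0.3046]
ee_rot: [[0.205, -0.979, 0.001], [-0.979, -0.205, -0.0], [0.0, -0.001, -1.0]]
wrist_force: [-0.4, -0.5, 1.8]
gripper_width: 0.478
gripper_force: 30.0
```

```bash
python3 -c "from h import *;st()"
```

```text
t 17.9 lane/front (np.float64(0.1151), np.float64(-0.0136)) tip z 0.1226 F [-0.4 -0.5  1.8]
```

>>> jog_arm(increments=[[0, 0, -0.2, 0], [0, 0, -0.3, 0], [0, 0, -0.4, 0], [0, 0, -0.5, 0], [0, 0, -0.6, 0], [0, 0, -0.8, 0], [0, 0, -1, 0], [0, 0, -0.5, 0], [0, 0, 0, 0]])

```text
time_s: 18.8
tcp_pos: [0.6577, -0.0309, 0.3928]
ee_rot: [[0.205, -0.979, 0.005], [-0.979, -0.205, 0.001], [0.0, -0.005, -1.0]]
wrist_force: [0.2, 0.2, -0.2]
gripper_width: 0.481
gripper_force: 30.0
```

```bash
python3 -c "
from h import *;st();print(sense()['gripper_width'])
a=eyes.capture('scene');b=eyes.capture('top')
f=lambda i:cv2.resize(i,(400,560),interpolation=cv2.INTER_CUBIC)
cv2.imwrite('pics/p7.png',np.hstack([f(a[60:265,195:320]),f(b[135:285,205:312])]))
for n in('scene','top'): print([(np.round(d['centre'],3),round(d['conf'],2)) for d in eyes.spot_in(n,'dish')])
p=np.array([.4715,.2495])-sense()['tcp_pos'][:2];print('to dish: tool x',-(p@F)/.02,'y',-(p@L)/.02)
"
```

```text
t 18.8 lane/front (np.float64(0.1153), np.float64(-0.0137)) tip z 0.2108 F [ 0.2  0.2 -0.2]
0.4806613859588172
[(array([0.473, 0.252, 0.002]), 0.77)]
[]
to dish: tool x -15.589291442763969 y 6.30340381304435
```

View pics/p7.png

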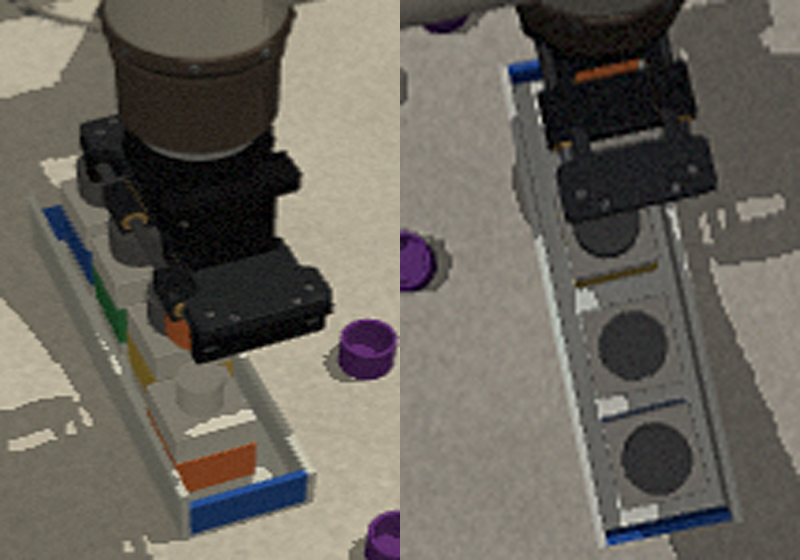

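The cap is off in the fingers, and the bottle stands with its neck bare. Next, carry the cap to the dish.

>>> jog_arm(increments=[[-0.6, 0.3, 0, 0], [-1, 0.4, 0, 0], [-1, 0.4, 0, 0], [-1, 0.4, 0, 0], [-1, 0.4, 0, 0], [-1, 0.4, 0, 0], [-1, 0.4, 0, 0], [-1, 0.4, 0, 0], [-1, 0.4, 0, 0], [-1, 0.4, 0, 0]])

```text
time_s: 20.0
tcp_pos: [0.5405, 0.1421, 0.3896]
ee_rot: [[0.205, -0.979, -0.001], [-0.979, -0.205, -0.0], [0.0, 0.001, -1.0]]
wrist_force: [0.3, 0.8, 0.2]
gripper_width: 0.477
gripper_force: 30.0
```

>>> jog_arm(increments=[[-1, 0.4, 0, 0], [-1, 0.4, 0, 0], [-1, 0.4, 0, 0], [-1, 0.4, 0, 0], [-1, 0.4, 0, 0], [-0.5, 0.3, 0, 0], [0, 0, 0, 0], [0, 0, 0, 0]])

```text
time_s: 20.8
tcp_pos: [0.4741, 0.2392, 0.3901]
ee_rot: [[0.205, -0.979, -0.0], [-0.979, -0.205, -0.0], [0.0, 0.0, -1.0]]
wrist_force: [0.2, -0.5, 0.1]
gripper_width: 0.476
gripper_force: 30.0
```

```bash
python3 -c "
from h import *;st();print(ray('top',(229/1.5,362/1.5),.014),ray('scene',(535/1.5,229/1.5),.014))
p=np.array([.472,.2505])-sense()['tcp_pos'][:2];print('to dish: tool x',-(p@F)/.02,'y',-(p@L)/.02)
eyes.capture('top');print([(np.round(d['centre'],3),round(d['conf'],2)) for d in eyes.spot_in('top','dish')])
"
```

```text
t 20.8 lane/front (np.float64(-0.0107), np.float64(0.2876)) tip z 0.2081 F [ 0.2 -0.5  0.1]
[0.47156294 0.2486336  0.014     ] [0.47580812 0.24941487 0.014     ]
to dish: tool x -0.5732342405433318 y -0.008284225107675259
[(array([0.473, 0.252, 0.005]), 0.8), (array([0.48 , 0.225, 0.227]), 0.6)]
```

>>> jog_arm(increments=[[-0.54, 0, 0, 0], [0, 0, 1, 0], [0, 0, 1, 0], [0, 0, 1, 0], [0, 0, 1, 0], [0, 0, 1, 0], [0, 0, 1, 0], [0, 0, 1, 0], [0, 0, 0.8, 0], [0, 0, 0, 0]])

```text
time_s: 21.9
tcp_pos: [0.4718, 0.2495, 0.2319]
ee_rot: [[0.204, -0.979, -0.004], [-0.979, -0.204, -0.003], [0.003, 0.005, -1.0]]
wrist_force: [0.4, -0.3, 0.3]
gripper_width: 0.479
gripper_force: 30.0
```

>>> jog_arm(increments=[[0, 0, 0.3, 0], [0, 0, 0.3, 0], [0, 0, 0.2, 0], [0, 0, 0.15, 0], [0, 0, 0, 0], [0, 0, 0, 0]])

```text
time_s: 22.5
tcp_pos: [0.4722, 0.25, 0.2154]
ee_rot: [[0.205, -0.979, 0.0], [-0.979, -0.205, 0.0], [-0.0, -0.0, -1.0]]
wrist_force: [0.3, 0.1, 0.2]
gripper_width: 0.479
gripper_force: 30.0
```

```bash
python3 -c "from h import *;st();print(sense()['tcp_pos'])"
```

```text
t 22.5 lane/front (np.float64(-0.0105), np.float64(0.2986)) tip z 0.0334 F [0.3 0.1 0.2]
[0.4721717  0.24999306 0.21535913]
```

>>> jog_arm(increments=[[0, 0, 0.15, 0], [0, 0, 0.1, 0], [0, 0, 0.1, 0], [0, 0, 0.06, 0], [0, 0, 0.05, 0], [0, 0, 0, 0]])

```text
time_s: 23.1
tcp_pos: [0.4721, 0.2499, 0.2058]
ee_rot: [[0.205, -0.979, -0.0], [-0.979, -0.205, -0.0], [0.0, 0.0, -1.0]]
wrist_force: [-0.2, 0.0, -0.2]
gripper_width: 0.477
gripper_force: 30.0
```

>>> jog_arm(increments=[[0, 0, 0.04, 0], [0, 0, 0.03, 0], [0, 0, 0, 0]])

```text
time_s: 23.4
tcp_pos: [0.4721, 0.2499, 0.2045]
ee_rot: [[0.205, -0.979, -0.0], [-0.979, -0.205, -0.0], [0.0, 0.0, -1.0]]
wrist_force: [-0.8, -0.1, 0.1]
gripper_width: 0.476
gripper_force: 30.0
```

>>> jog_arm(increments=[[0, 0, 0.04, 0], [0, 0, 0, 0], [0, 0, 0, 0]])

```text
time_s: 23.7
tcp_pos: [0.4721, 0.2499, 0.2038]
ee_rot: [[0.205, -0.979, -0.0], [-0.979, -0.205, 0.0], [-0.0, 0.0, -1.0]]
wrist_force: [0.7, -0.1, -0.6]
gripper_width: 0.479
gripper_force: 30.0
```

>>> jog_arm(increments=[[0, 0, 0.04, 0], [0, 0, 0, 0], [0, 0, 0, 0]])

```text
time_s: 24.0
tcp_pos: [0.4721, 0.25, 0.2035]
ee_rot: [[0.205, -0.979, 0.0], [-0.979, -0.205, 0.0], [-0.0, -0.0, -1.0]]
wrist_force: [-0.8, -1.3, 6.2]
gripper_width: 0.473
gripper_force: 30.0
```

>>> jog_arm(increments=[[0, 0, -0.01, 0], [0, 0, 0, 0], [0, 0, 0, 0], [0, 0, 0, 0], [0, 0, 0, 0], [0, 0, -0.3, 0], [0, 0, -0.5, 0], [0, 0, -1, 0], [0, 0, -1, 0], [0, 0, -1, 0]], grip=70)

```text
time_s: 25.0
tcp_pos: [0.4721, 0.2499, 0.2809]
ee_rot: [[0.205, -0.979, 0.001], [-0.979, -0.205, 0.001], [-0.0, -0.001, -1.0]]
wrist_force: [0.3, 0.2, 0.1]
gripper_width: 0.804
gripper_force: 0.0
```

>>> jog_arm(increments=[[0, 0, -1, 0], [0, 0, -1, 0], [0, 0, -1, 0], [0, 0, -1, 0], [0, 1, -0.5, 0], [0, 1, 0, 0], [0, 1, 0, 0], [0, 1, 0, 0], [0, 0, 0, 0], [0, 0, 0, 0]])

```text
time_s: 26.0
tcp_pos: [0.3938, 0.2336, 0.3703]
ee_rot: [[0.205, -0.979, 0.002], [-0.979, -0.205, 0.002], [-0.001, -0.002, -1.0]]
wrist_force: [1.2, 0.3, 0.0]
gripper_width: 0.806
gripper_force: 0.0
```

```bash
python3 -c "
from h import *;st()
a=eyes.capture('scene');b=eyes.capture('top')
f=lambda i:cv2.resize(i,(400,500),interpolation=cv2.INTER_CUBIC)
cv2.imwrite('pics/p8.png',np.hstack([f(a[90:265,200:400]),f(b[135:285,130:310])]))
for n in('scene','top'): print([(np.round(d['centre'],3),round(d['conf'],2)) for d in eyes.spot_in(n,'cap')])
"
```

```text
t 26.0 lane/front (np.float64(-0.0906), np.float64(0.2981)) tip z 0.1883 F [1.2 0.3 0. ]
[(array([0.754, 0.084, 0.021]), 0.92), (array([0.692, 0.138, 0.02 ]), 0.89), (array([0.482, 0.243, 0.048]), 0.64), (array([0.567, 0.106, 0.021]), 0.57)]
[(array([0.476, 0.243, 0.042]), 0.83), (array([0.694, 0.136, 0.015]), 0.7), (array([0.563, 0.11 , 0.004]), 0.6), (array([0.755, 0.084, 0.015]), 0.48)]
```

View pics/p8.png

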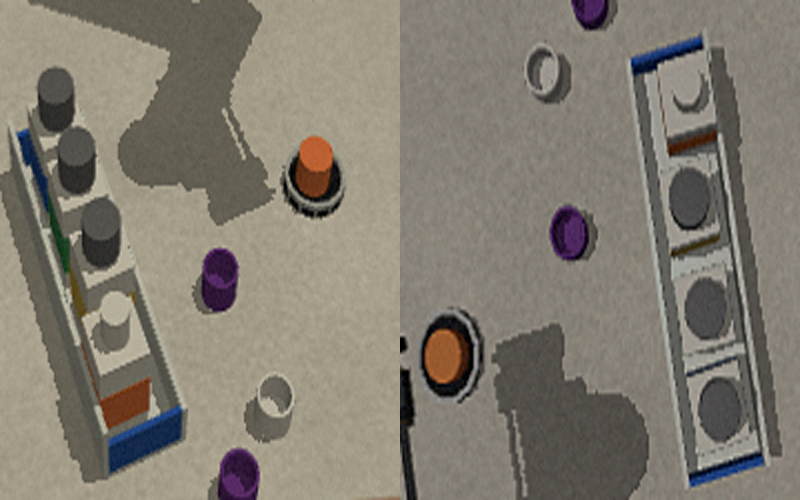

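The orange cap sits flat, top up, inside the dish (scene panel (315,165), top panel (443,357)). All four bottles stand in the rack.

```bash
python3 -c "from station import r;print(r.finish_job())"
```

```text
the job is handed in; nothing more can be done
None
```

The job is handed in after about 26 s of robot time: the bottle stands upright in its gap, the orange cap lies top side up in the dish, and the other three bottles are standing in their places; a first push jammed at about 60 N wrist force, so I raised the bottle by gripping its cap instead.

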